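# Change over glue bottles at the bench

## Task

We are changing glues for the next glue-up: press the raised yellow spout fully down to shut the yellow bottle, and pull the blue bottle's spout fully up so that it is open. Leave the red bottle shut.

Things in the scene. Friction and masses are not known exactly. Their poses are not given: they have to be found in the camera images.
- glue_rack: Low plywood and light-wood rack that cannot be moved, 130 x 310 x 74 mm (x, y, z), holding three white squeeze bottles (yellow, blue, red in any order) upright in a row along its y axis, 90 mm apart, the middle one at the rack's centre. Origin: centre of the underside, on the bench. The bottles (62 mm across) are held fast in it. From the bench up: bottle shoulder at 106 to 130 mm, white collar 22 mm across up to 144 mm, then the coloured spout from 146 mm (when shut)
- yellow_spout_top (a point): Centre of the flat top of the yellow push-pull spout: an upright ribbed cylinder 25 mm across and 32 mm high; the point is at its top face and rides with it, 178 mm above the bench when shut, 198 mm when open. z up
- yellow_spout (a joint): Height of the yellow spout in m: 0 = pressed down (shut), 0.020 = pulled up (open); starts open. A snug friction catch holds it wherever it is left: about 6 N along the axis moves it, and firm stops end its travel at both ends
- blue_spout_top (a point): The same point on the blue spout (same sizes)
- blue_spout (a joint): Height of the blue spout, same values and catch; starts shut
- red_spout_top (a point): The same point on the red spout (same sizes)
- red_spout (a joint): Height of the red spout, same values and catch; starts shut and is to stay so

How it is judged:
At the end, for the whole second after the job is handed in: The yellow spout is down (within 6 mm of shut), the blue spout is up (within 6 mm of fully open) and the red spout is still down (within 6 mm of shut) (value of joint each of yellow_spout, red_spout below 0.006 m and value of joint blue_spout above 0.014 m); the robot touches nothing.
It also fails if it takes over 38 s, if anything falls off the work surface, if the arm or the gripper's body presses on something with over 40 N, if the wrist force passes 120 N, or if a joint passes its speed limit or range.

## Robot

A 7-joint arm with a two-finger parallel gripper is mounted at the origin on a cart in front of the work surface, level with it; the furniture and walls round the work are solid. World frame = base frame: x ahead of the robot, y to its left, z up, the work surface at z = 0. Lengths are in m, angles in rad, forces in N, time in s.
With the tool pointing down it reaches from about 0.425 to 0.825 m from the base axis. Payload 3.6 kg.
Tool frame: the origin (TCP) lies at the very end of the fingers, on their centre line; the grasp point (between the pads) lies 19 mm behind it; z points along the fingers, y is the direction in which the jaws open and shut (so a half turn about z gives the same grasp; the last joint's range is limited). The gripper opens to 93 mm and grips with 3 to 60 N. Pads are 15 mm wide; open, the fingers measure 128 mm over their backs; the gripper's body (75 mm by 188 mm) begins 65 mm behind the grasp point.
Start: joints at [1.242, 0.615, -0.013, 1.423, 0.008, 1.103, -0.04], TCP at [0.193, -0.621, 0.219] pointing down, gripper open.
Joint ranges: [-3.12, 3.12], [-0.3, 2.06], [-1.34, 1.32], [0.26, 2.42], [-1.36, 4.5], [0.01, 1.98], [-2.84, 2.84]. Speed limits (rad/s): [2.79, 2.79, 3.14, 3.14, 3.14, 3.14, 3.14].

## Interface

Orientations are given as a unit quaternion [w, x, y, z].
In Python, from bench import get_obs, camera, workorder, models gives the robot as it stands.
- The arm moves only by the tool move_arm, never from a script. Its argument "plan" is text: rows parted by semicolons, each of 5 numbers parted by spaces: the shift along the tool's x, y, z in cm, then the turn about the tool's z in rad, then the closure in counts, from 0 (fully open) to 255 (shut). A call has 1 to 12 rows; each row is the pose to reach, as a shift and turn from the pose commanded when the call began, along the tool's axes at that moment; what a row does not reach only later rows make up. A row lasts 1/12 s, in which the tool goes at most 41.7 mm and 7.16 degrees, less where a joint would pass 70% of its speed; a pose out of reach is approached as far as the arm can. A call with a gripper value outside its range is refused whole. The fingers move at their own pace and stop on an object; "force" is the grip in N (left out, the last holds). Time passes only in rows, so rows that repeat a pose let the fingers close. It gives the time, the measured TCP pose, the force and the opening at its end, in the units of the state.
- get_obs(): the state, without advancing time (a new reading comes with each control period).
- camera(name): name is "side" or "top" or "wrist"; returns a dict with "frame" (480x640x3 uint8, blue, green, red), "fx", "fy", "cx", "cy" (pixels), "R" (3x3) and "t" (3): a world point X has camera coordinates R X + t; the wrist camera has in their place "tool_from_camera" (4x4, takes a point from camera to tool coordinates, whose origin is the TCP and whose axes are the flange's). Camera axes: x right, y down, z forward; pixel columns grow to the right and rows downward; lengths in m; the calibration is good to about 2 mm. The wrist camera is an equidistant fisheye: a pixel r from the principal point sees the ray r / f radians off the axis. A picture is of the moment at which its call begins: read the wrist's pose just before it. There is no depth.
- workorder.finish_job(): hands the job in, once; it reports no verdict.
Trained networks look in a picture, given as the dict that the camera call returned (one of the last four; its "shot" number tells which), for a name from the list of things; names that differ only in an ending like _2 or _b are one class to them, and where a whole thing is asked for, a point or a joint stands for the part that bears it (a point fixed in the world has none). Each returns a list of dicts, best first, with "score" (0 to 1); they miss things now and then, are a little off and sometimes report something else, mostly with a low value. They report only what shows in the picture. A call takes as long as a camera call.
- models.find_in(query, picture): "rect" ([centre column, centre row, width, height] in pixels, round what is visible of it).
- models.regions_of(query, picture): "pixels" (480x640 bool, what is visible of it) and "rect" ([centre column, centre row, width, height] in pixels, round what is visible of it).
The state is a dict: "time_s": time; "q": joint angles; "qvel": joint speeds; "joint_torque": joint torques, N m; "position": TCP position; "tcp_rot": TCP orientation; "force": force on the tool from outside, world axes, zero at the start; "wrist_torque": the same for the moment, N m; "gripper_width": finger opening in m.
Only numpy, scipy, OpenCV 4.12 (cv2) and the standard library are available. Lean on these libraries where they do the work, as an engineer would, in place of code of your own. Each camera call takes 0.05 s, during which the arm holds its last target.

## Working session

There is one attempt and no reset: what is moved stays moved. The work goes in short steps, Python scripts to look and compute and a tool call to move; the robot and the scene stay as the last step left them, time stands still between calls to the robot, and variables do not carry over. Pictures are saved under pics/ and viewed, and the job is handed in when it is done.

Besides the shell and the picture viewer there is one more tool, called by a JSON object that holds its "fn" and its "kwargs", one argument or row to a line. move_arm: Moves the arm, as the interface text tells. Its arguments: {"type":"object","properties":{"plan":{"type":"string"},"force":{"type":"number"}},"required":["plan"]}

```bash
mkdir -p pics; cat > h.py <<'E'
import numpy as np,cv2
from bench import get_obs,camera,workorder,models
E
python3 - <<'E'
from h import *
o=get_obs();print({k:np.round(v,3).tolist() for k,v in o.items()})
for n in("side","top"):
    p=camera(n);cv2.imwrite(f"pics/{n}0.png",p["frame"]);print(n,p["fx"],p["cx"],p["cy"],np.round(p["R"],3).tolist(),np.round(p["t"],3).tolist())
    for q in("yellow_spout","blue_spout","red_spout","glue_rack"):
        print(q,[(np.round(d["rect"],1).tolist(),round(d["score"],2)) for d in models.find_in(q,p)[:3]])
E
```

```text
{'time_s': 0.0, 'q': [1.242, 0.616, -0.013, 1.425, 0.008, 1.103, -0.04], 'qvel': [0.001, -0.0, 0.001, 0.001, -0.0, 0.0, -0.0], 'joint_torque': [-0.0, -45.893, 0.209, -16.574, -0.061, 0.02, 0.0], 'position': [0.193, -0.62, 0.218], 'tcp_rot': [-0.001, 0.989, 0.15, -0.0], 'force': [-0.2, 0.227, -0.373], 'wrist_torque': [-0.022, 0.002, -0.002], 'gripper_width': 0.093}
side 596.738599990176 320.66891511808825 240.490048163018 [[-0.824, -0.567, 0.01], [-0.325, 0.457, -0.828], [0.465, -0.685, -0.561]] [0.518, 0.289, 0.797]
yellow_spout [([286.5, 250.3, 15.0, 32.4], 0.62)]
blue_spout [([312.0, 229.1, 16.3, 24.9], 0.61), ([330.5, 205.9, 11.8, 22.8], 0.16)]
red_spout [([330.5, 202.6, 17.4, 19.9], 0.85)]
glue_rack [([305.3, 306.6, 137.4, 144.9], 0.97)]
top 505.1324544360379 320.00624983755284 246.0086046755507 [[-0.008, -1.0, 0.025], [-0.984, 0.004, -0.178], [0.178, -0.026, -0.984]] [0.028, 0.617, 0.868]
yellow_spout [([245.7, 249.7, 18.4, 16.0], 0.84)]
blue_spout [([301.3, 240.9, 13.6, 16.6], 0.66)]
red_spout [([356.0, 227.4, 15.7, 18.6], 0.67)]
glue_rack [([300.2, 257.1, 176.7, 95.4], 0.83), ([299.6, 240.4, 18.4, 20.5], 0.33)]
```

View pics/side0.png

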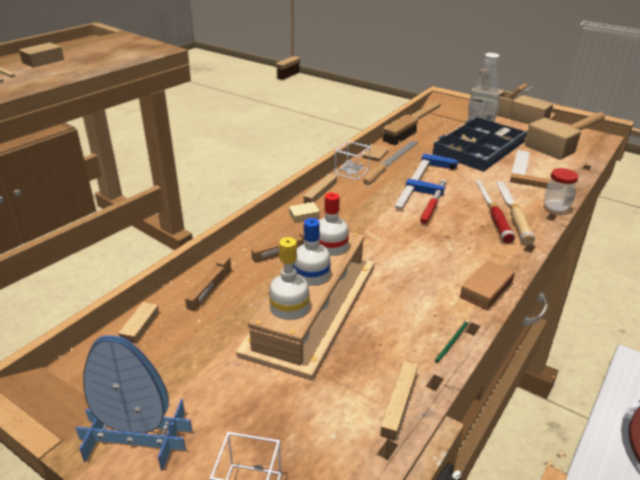

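View pics/top0.png

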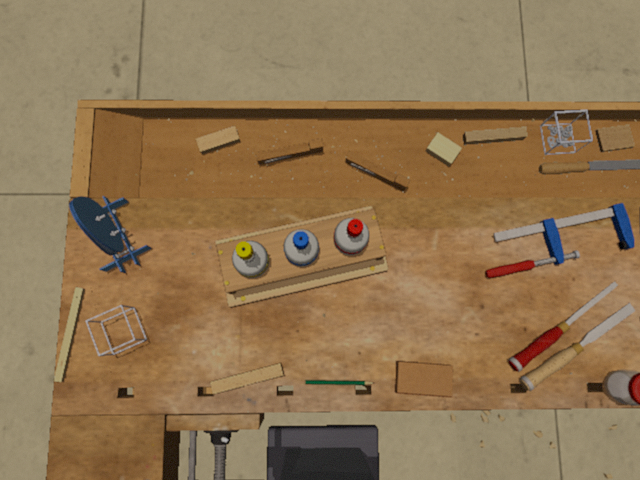

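The side view shows yellow at (288,250), raised on a white stem, blue at (312,230) and red at (332,205). The top view shows them in a row at (245,250), (301,241) and (355,228). I'll triangulate them with a cylinder fit.

```bash
cat >> h.py <<'E'
from scipy.optimize import least_squares
def proj(p,X):
    c=X@np.array(p["R"]).T+np.array(p["t"]); return np.c_[p["fx"]*c[:,0]/c[:,2]+p["cx"],p["fy"]*c[:,1]/c[:,2]+p["cy"]]
a=np.linspace(0,2*np.pi,40)
def cyl(x,y,zt,r=.0125,h=.032):
    return np.r_[np.c_[x+r*np.cos(a),y+r*np.sin(a),0*a+zt],np.c_[x+r*np.cos(a),y+r*np.sin(a),0*a+zt-h]]
def cen(p,X):
    P=proj(p,X); return np.r_[(P.min(0)+P.max(0))/2]
def hue(f,c):
    b,g,r=[f[...,i].astype(int) for i in range(3)]
    return {"yellow":(r>110)&(g>90)&(b<g*.35),"blue":(b>90)&(r<60)&(b>1.6*g),"red":(r>110)&(g<50)&(b<60)}[c]
def box(f,c,rect):
    m=np.zeros(f.shape[:2],bool);u,v,w,h=rect;k=8
    m[int(v-h/2-k):int(v+h/2+k),int(u-w/2-k):int(u+w/2+k)]=1
    n,l,s,ce=cv2.connectedComponentsWithStats((m&hue(f,c)).astype(np.uint8))
    i=1+np.argmax(s[1:,4]);x,y,w,h=s[i,:4];return np.array([x+(w-1)/2,y+(h-1)/2,w,h])
E
python3 - <<'E'
from h import *
ps=[camera("side"),camera("top")]
for c in("yellow","blue","red"):
    B=[]
    for p in ps:
        m=models.find_in(c+"_spout",p)[0]["rect"];b=box(p["frame"],c,m);B.append(b);print(c,np.round(m,1),b)
    f=lambda v:np.r_[[cen(p,cyl(*v))-b[:2] for p,b in zip(ps,B)]].ravel()
    s=least_squares(f,[.6,0,.18]);print("  free",s.x.round(4),s.fun.round(2))
    z=.198 if c=="yellow" else .178
    s=least_squares(lambda v:f([v[0],v[1],z]),[.6,0]);print("  fixz",s.x.round(4),s.fun.round(2))
E
```

```text
yellow [286.8 249.7  19.2  31.2] [288.  249.5  17.   24. ]
yellow [244.7 251.4  19.7  14.9] [243.5 249.   16.   15. ]
  free [0.5888 0.1463 0.1993] [-0.67 -0.16  0.36  0.64]
  fixz [0.5892 0.1459] [-0.74  0.38  0.68  0.52]
blue [312.8 231.4  18.3  24.2] [311.  229.5  13.   22. ]
blue [300.1 243.2  12.5  19.7] [300.  238.5  15.   14. ]
  free [0.6095 0.0587 0.1796] [-0.37 -0.08  0.18  0.34]
  fixz [0.6101 0.0582] [-0.46  0.53  0.5   0.22]
red [331.4 202.9  16.6  21.1] [331.5 203.5  14.   20. ]
red [355.9 227.9  15.5  14.3] [355. 226.  15.  15.]
  free [ 0.6302 -0.0303  0.1777] [-0.52 -0.1   0.24  0.45]
  fixz [ 0.6301 -0.0301] [-0.5  -0.22  0.18  0.47]
```

Free-fit heights match 198/178/178 mm, and the spacing is 90 mm, so the fix is sound. The row direction is about (-0.23, 0.97). I'll bring the jaws across the row and start towards yellow.

{"fn": "move_arm", "kwargs": {
  "plan": "3.2 -1.8 -0.4 -0.1 255;6.4 -3.6 -0.8 -0.2 255;9.6 -5.4 -1.2 -0.3 255;12.8 -7.2 -1.6 -0.4 255;16 -9 -2 -0.5 255;19.2 -10.8 -2.5 -0.6 255;22.4 -12.6 -3 -0.7 255;25.6 -14.4 -3.5 -0.8 255;28.8 -16.2 -4 -0.9 255;32 -18 -4.5 -1.0 255;35.2 -19.8 -5 -1.1 255;38.4 -21.6 -5 -1.2 255",
  "force": 30
}}

```text
time_s: 1.9
position: [0.4972, -0.2992, 0.2701]
tcp_rot: [0.001, 0.73, 0.684, 0.0]
force: [-0.8, 0.6, 0.3]
gripper_width: 0.0178
```

```bash
cat >> h.py <<'E'
from scipy.spatial.transform import Rotation as Ro
def to(target,yaw_y=None):
    o=get_obs();q=o["tcp_rot"];R=Ro.from_quat([q[1],q[2],q[3],q[0]]).as_matrix()
    print("t",o["time_s"],"pos",np.round(o["position"],4),"w",round(float(o["gripper_width"]),4),"F",np.round(o["force"],1))
    print("shift cm",(R.T@(np.array(target)-o["position"])*100).round(2))
    d=np.array([.974,.228,0]);d/=np.linalg.norm(d); t=R.T@d; print("turn",round(float(np.arctan2(-t[0],t[1])),3),"tilt",R[:,2].round(3))
E
python3 -c "
from h import *
to([.5892,.1460,.235])"
```

```text
t 1.9 pos [ 0.4972 -0.2992  0.2701] w 0.0178 F [-0.8  0.6  0.3]
shift cm [45.02  6.3   3.47]
turn -0.294 tilt [ 0.002 -0.002 -1.   ]
```

{"fn": "move_arm", "kwargs": {
  "plan": "3.8 0.5 0 -0.03 255;7.6 1 0 -0.06 255;11.4 1.5 0 -0.09 255;15.2 2 0 -0.12 255;19 2.6 0 -0.15 255;22.8 3.2 0 -0.18 255;26.6 3.8 0 -0.21 255;30.4 4.4 0 -0.24 255;34.2 5 0 -0.27 255;38 5.5 0 -0.295 255;41.8 6 0 -0.295 255;45 6.3 2 -0.295 255"
}}

```text
time_s: 2.9
position: [0.592, 0.1488, 0.2525]
tcp_rot: [0.002, 0.622, 0.783, 0.004]
force: [1.3, 0.6, -0.1]
gripper_width: 0.0006
```

{"fn": "move_arm", "kwargs": {
  "plan": "0 0 0 0 255;0 0 0 0 255;0 0 0 0 255"
}}

```text
time_s: 3.15
position: [0.5897, 0.1431, 0.2485]
tcp_rot: [0.0, 0.623, 0.782, -0.001]
force: [0.8, -0.8, 0.6]
gripper_width: 0.0005
```

```bash
python3 -c "
from h import *
to([.5892,.1460,.178])
p=camera('wrist');cv2.imwrite('pics/w1.png',p['frame'])
p=camera('side');cv2.imwrite('pics/s1.png',cv2.resize(p['frame'][120:360,160:480],(800,600)))"
```

```text
t 3.15 pos [0.5897 0.1431 0.2485] w 0.0005 F [ 0.8 -0.8  0.6]
shift cm [0.3  0.02 7.05]
turn -0.005 tilt [-0.    -0.002 -1.   ]
```

View pics/s1.png

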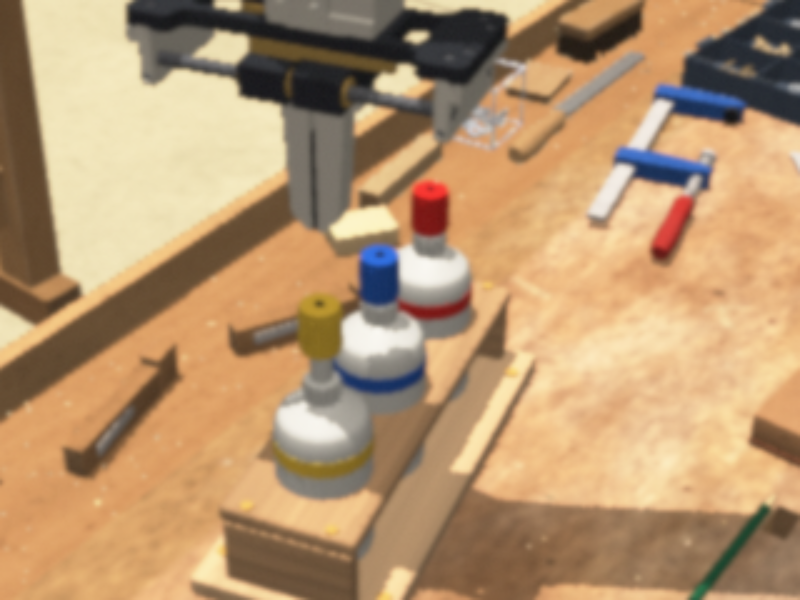

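View pics/w1.png

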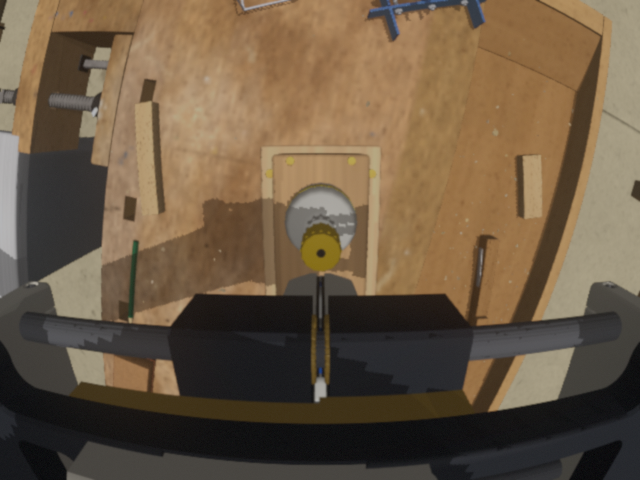

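The side view shows the closed fingertips directly above yellow (column 320 in the crop). The wrist view shows the spout at (321,252), in line with the jaws. Pressing now.

{"fn": "move_arm", "kwargs": {
  "plan": "0.3 0 1.5 0 255;0.3 0 3 0 255;0.3 0 4.2 0 255;0.3 0 4.8 0 255;0.3 0 5.2 0 255;0.3 0 5.6 0 255;0.3 0 6 0 255;0.3 0 6.4 0 255;0.3 0 6.7 0 255;0.3 0 6.9 0 255;0.3 0 7 0 255;0.3 0 7 0 255"
}}

```text
time_s: 4.25
position: [0.5892, 0.1456, 0.1802]
tcp_rot: [0.001, 0.624, 0.782, -0.0]
force: [-0.3, -1.6, 3.7]
gripper_width: 0.0006
```

```bash
python3 -c "
from h import *
to([.5892,.1460,.178])
p=camera('side');cv2.imwrite('pics/s2.png',cv2.resize(p['frame'][120:360,160:480],(800,600)))"
```

```text
t 4.25 pos [0.5892 0.1456 0.1802] w 0.0006 F [-0.3 -1.6  3.7]
shift cm [0.04 0.01 0.22]
turn -0.006 tilt [ 0.001 -0.002 -1.   ]
```

View pics/s2.png

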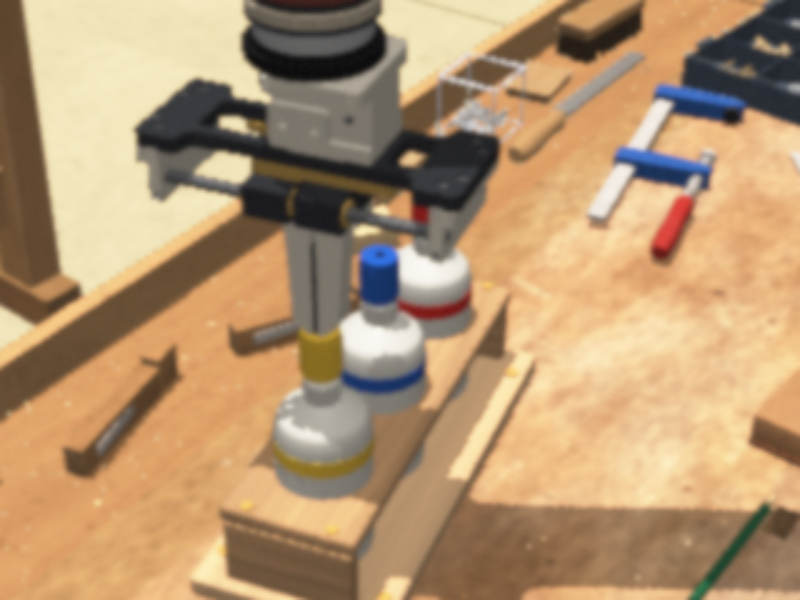

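The yellow spout is nearly down, at about 180 mm. I'll press a little further to seat it, then lift.

{"fn": "move_arm", "kwargs": {
  "plan": "0 0 0.2 0 255;0 0 0.3 0 255;0 0 0.4 0 255;0 0 0.4 0 255;0 0 0.4 0 255"
}}

```text
time_s: 4.72
position: [0.5894, 0.1457, 0.1783]
tcp_rot: [0.002, 0.624, 0.782, -0.0]
force: [-4.5, -3.8, 15.2]
gripper_width: 0.0002
```

{"fn": "move_arm", "kwargs": {
  "plan": "0 0 -1 0 255;0 0 -3 0 255;0 0 -6 0 255;0 0 -8 0 255;0 0 -8 0 255;0 0 -8 0 0;0 0 -8 0 0"
}}

```text
time_s: 5.3
position: [0.5885, 0.1471, 0.254]
tcp_rot: [-0.0, 0.623, 0.782, -0.0]
force: [0.7, -1.1, 0.3]
gripper_width: 0.0095
```

```bash
python3 -c "
from h import *
to([.6098,.0585,.26])
p=camera('side');cv2.imwrite('pics/s3.png',cv2.resize(p['frame'][120:360,160:480],(800,600)))
b=box(p['frame'],'yellow',[287,255,17,30]);print(b)
for z in(.178,.184,.198):print(z,cen(p,cyl(.5889,.1461,z)))"
```

```text
t 5.3 pos [0.5885 0.1471 0.254 ] w 0.0095 F [ 0.7 -1.1  0.3]
shift cm [-9.12  0.09 -0.6 ]
turn -0.004 tilt [-0.001 -0.    -1.   ]
[287. 260.  15.  25.]
0.178 [287.65226733 261.11806873]
0.184 [287.56470429 257.81497428]
0.198 [287.35773921 250.00821024]
```

View pics/s3.png

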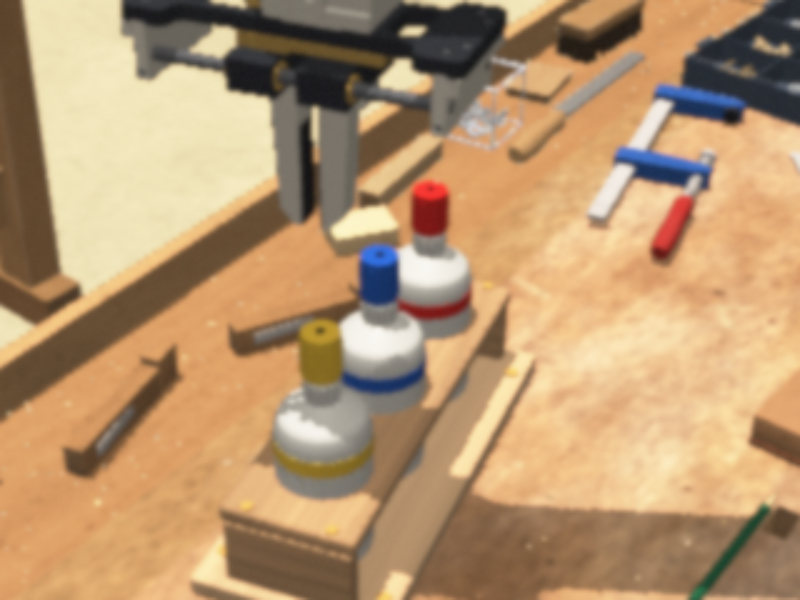

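Yellow is down: pressed to 178.3 mm against a 15 N stop reaction, and the picture agrees to about 2 mm. Next I'll move over blue with the gripper open.

{"fn": "move_arm", "kwargs": {
  "plan": "-2.5 0 0 0 0;-5 0 0 0 0;-7.5 0 0 0 0;-9.1 0.1 0 0 0;-9.1 0.1 0 0 0;-9.1 0.1 0 0 0;-9.1 0.1 0 0 0;-9.1 0.1 0 0 0"
}}

```text
time_s: 6.02
position: [0.6095, 0.0613, 0.2545]
tcp_rot: [-0.001, 0.621, 0.783, 0.0]
force: [-0.3, -0.1, -0.0]
gripper_width: 0.0667
```

```bash
python3 -c "
from h import *
to([.6098,.0585,.149])
p=camera('wrist');cv2.imwrite('pics/w4.png',p['frame'])"
```

```text
t 6.0167 pos [0.6095 0.0613 0.2545] w 0.0667 F [-0.3 -0.1 -0. ]
shift cm [-0.3  -0.03 10.54]
turn -0.0 tilt [-0.001  0.002 -1.   ]
```

View pics/w4.png

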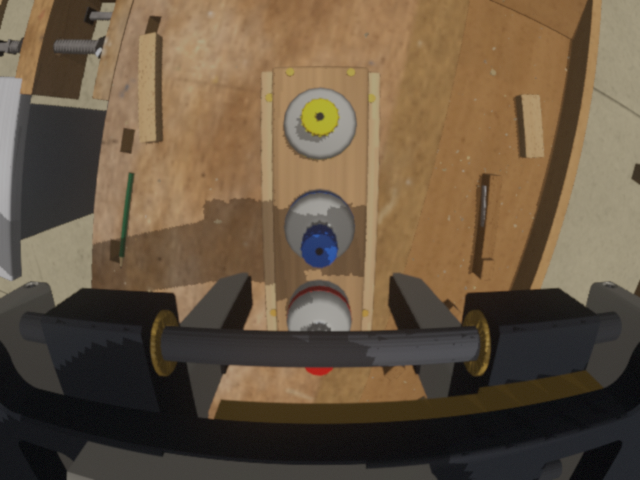

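The wrist view shows blue at (320,250), centred between the jaws, with clear space for both fingers. Descending and gripping.

{"fn": "move_arm", "kwargs": {
  "plan": "-0.3 0 2.5 0 0;-0.3 0 5 0 0;-0.3 0 7 0 0;-0.3 0 8.5 0 0;-0.3 0 9.7 0 0;-0.3 0 10.5 0 0;-0.3 0 10.5 0 0;-0.3 0 10.5 0 0"
}}

```text
time_s: 6.73
position: [0.6108, 0.0568, 0.1498]
tcp_rot: [-0.0, 0.622, 0.783, 0.0]
force: [-0.2, -0.0, -0.4]
gripper_width: 0.0933
```

{"fn": "move_arm", "kwargs": {
  "plan": "0 0 0 0 255;0 0 0 0 255;0 0 0 0 255;0 0 0 0 255;0 0 0 0 255;0 0 0 0 255;0 0 0 0 255;0 0 0 0 255;0 0 0 0 255;0 0 0 0 255;0 0 0 0 255;0 0 0 0 255",
  "force": 30
}}

```text
time_s: 7.73
position: [0.6101, 0.0557, 0.1496]
tcp_rot: [-0.001, 0.623, 0.782, -0.001]
force: [-2.4, -1.1, 1.0]
gripper_width: 0.0247
```

```bash
python3 -c "
from h import *
to([.6098,.0585,.149])
p=camera('side');cv2.imwrite('pics/s5.png',cv2.resize(p['frame'][120:360,160:480],(800,600)))"
```

```text
t 7.7333 pos [0.6101 0.0557 0.1496] w 0.0247 F [-2.4 -1.1  1. ]
shift cm [0.28 0.04 0.06]
turn -0.004 tilt [-0.002 -0.001 -1.   ]
```

View pics/s5.png

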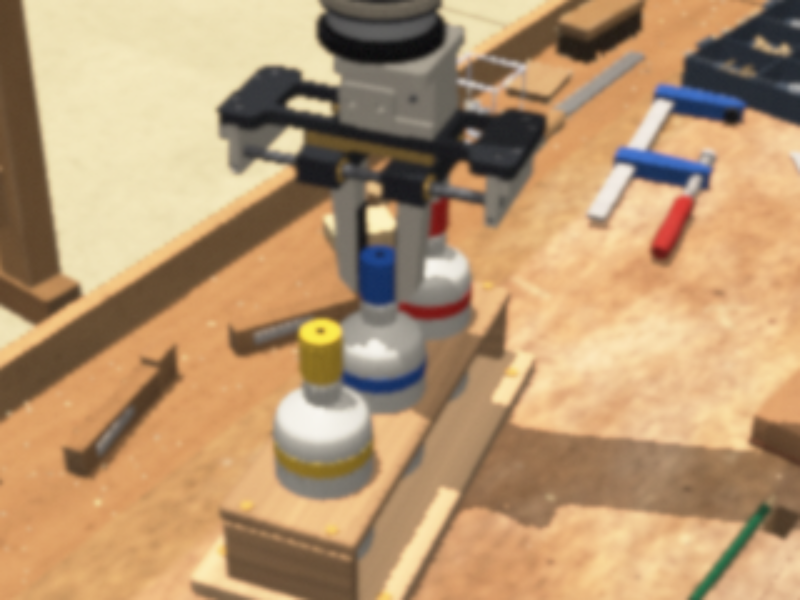

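The grip is 24.7 mm wide, matching the 25 mm spout, and the fingers straddle blue. I'll pull up 20 mm, and slightly more to reach the stop.

{"fn": "move_arm", "kwargs": {
  "plan": "0 0 -0.3 0 255;0 0 -0.6 0 255;0 0 -0.9 0 255;0 0 -1.2 0 255;0 0 -1.5 0 255;0 0 -1.7 0 255;0 0 -1.9 0 255;0 0 -2 0 255;0 0 -2.1 0 255;0 0 -2.2 0 255;0 0 -2.2 0 255"
}}

```text
time_s: 8.7
position: [0.61, 0.0557, 0.1698]
tcp_rot: [-0.001, 0.623, 0.782, -0.001]
force: [-0.3, 1.3, -17.6]
gripper_width: 0.0246
```

```bash
python3 -c "
from h import *
to([.6098,.0585,.149])
p=camera('side');cv2.imwrite('pics/s6.png',cv2.resize(p['frame'][120:360,160:480],(800,600)))"
```

```text
t 8.7 pos [0.61   0.0557 0.1698] w 0.0246 F [ -0.3   1.3 -17.6]
shift cm [0.28 0.04 2.08]
turn -0.004 tilt [-0.003 -0.    -1.   ]
```

View pics/s6.png

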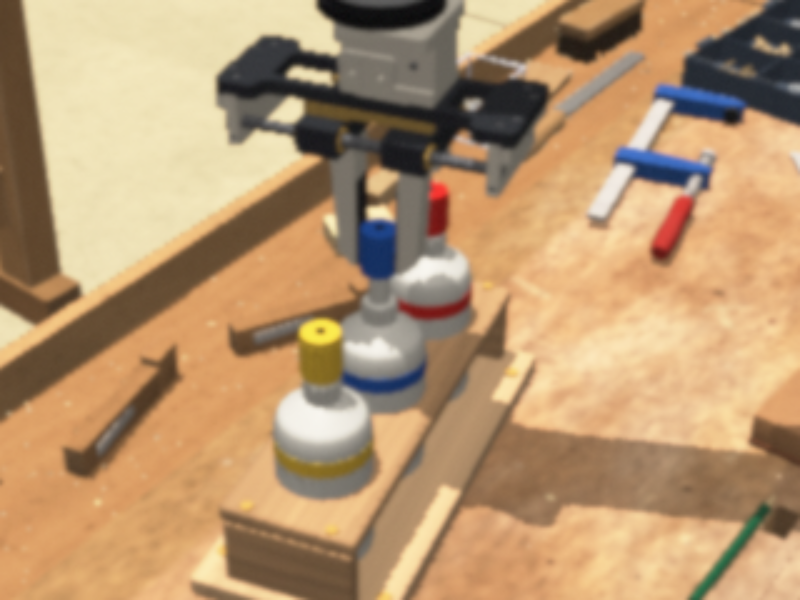

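Blue rose 20 mm and 17.6 N built up at the stop, with the stem visible. I'll open the jaws first, then lift away.

{"fn": "move_arm", "kwargs": {
  "plan": "0 0 0 0 0;0 0 0 0 0;0 0 0 0 0;0 0 0 0 0;0 0 0 0 0;0 0 0 0 0;0 0 0 0 0;0 0 0 0 0"
}}

```text
time_s: 9.42
position: [0.6111, 0.056, 0.172]
tcp_rot: [0.0, 0.623, 0.782, 0.0]
force: [-0.9, -0.6, -0.4]
gripper_width: 0.0733
```

{"fn": "move_arm", "kwargs": {
  "plan": "0 0 -2 0 0;0 0 -5 0 0;0 0 -8 0 0;0 0 -11 0 0;0 0 -12 0 0;0 0 -12 0 0;0 0 -12 0 0;0 0 -12 0 0;0 0 -12 0 0"
}}

```text
time_s: 10.17
position: [0.6098, 0.0555, 0.2894]
tcp_rot: [-0.001, 0.623, 0.782, -0.002]
force: [-0.5, 0.2, -0.1]
gripper_width: 0.0931
```

```bash
python3 -c "
from h import *
to([.6098,.0585,.149])
p=camera('side');cv2.imwrite('pics/s7.png',cv2.resize(p['frame'][120:360,160:480],(800,600)))
for c,x,y,r in(('yellow',.5889,.1461,[287,260,17,26]),('blue',.6098,.0585,[312,220,17,24]),('red',.6301,-.0302,[331,203,17,21])):
  print(c,box(p['frame'],c,r),[cen(p,cyl(x,y,z)).round(1).tolist() for z in(.178,.198)])"
```

```text
t 10.1667 pos [0.6098 0.0555 0.2894] w 0.0931 F [-0.5  0.2 -0.1]
shift cm [ 0.29  0.12 14.04]
turn -0.004 tilt [-0.004 -0.001 -1.   ]
yellow [287.5 260.   16.   25. ] [[287.7, 261.1], [287.4, 250.0]]
blue [311.5 219.5  14.   22. ] [[310.6, 230.2], [310.6, 219.5]]
red [332. 205.  13.  17.] [[331.0, 203.3], [331.2, 193.0]]
```

View pics/s7.png

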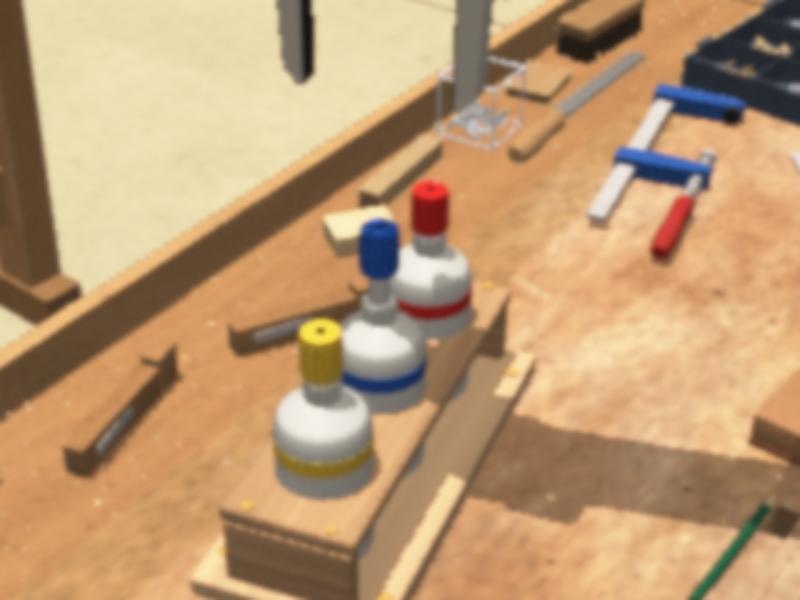

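The picture shows yellow down, blue up with its stem showing, red down, and the gripper well clear. Handing in.

```bash
python3 -c "
from h import *
print(workorder.finish_job())"
```

```text
the job is handed in; nothing more can be done
None
```

The yellow bottle is shut, the blue bottle is open, and the red one was never touched. I handed the job in at about 10 s of the 38 s; no verdict is reported.

- **Yellow:** I pressed it with closed fingertips to 178.3 mm, where a 15 N push met the stop. In the last side picture its centre was at row 260, against 261 predicted for shut.
- **Blue:** I gripped it at 24.7 mm and pulled it up 20 mm, where 17.6 N built up at the stop. Its row was 219.5, against 219.5 predicted for open.
- **Red:** Its row was 205, against 203 predicted for shut (193 if open). That mask came out a little short because of shading. The picture shows it down.

At hand-in the gripper was open and about 90 mm above the spouts, with no contact force. None of the checks disagreed by more than about 3 mm.

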